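# Fit the spindle into the polishing head and hold it against its spring for the circlip

### The job

Take the steel spindle off its wooden cradle (the plain seat behind its flange is the place to grip) and thread it, nose first, through the first bronze bushing of the green polishing head and then through the second. Push on against the spring cap behind the second bushing until the circlip groove stands fully clear in the gap behind the first pedestal, but stop before the flange runs up against the bushing, and finish holding it still right there, so that the circlip can be snapped on. Do not drop the spindle on the bench, and leave the mug, the oil bottle and the jar where they stand.

Things in the scene. Friction and masses are not known exactly. Their poses are not given: they have to be found in the camera images.
- polishing_head: Green cast polishing head fixed to the bench: base 104 x 270 x 12 mm (y -93 to +177) with two bearing pedestals, 53 mm round at the bronze bushings (oilers on top, to 119 mm), then a spring housing. Origin: on the bench under the spindle axis, midway between the bushings. z up; +y is the way the spindle goes in. The axis is level, along y, 80 mm above the bench.
- first_mouth (a point): Centre of the open mouth of the first bushing (the one the spindle enters first), on the axis; axes as polishing_head. Bore 18.5 mm in diameter, 32 mm long, its first 5 mm flared at 45 degrees.
- first_inner (a point): Centre of the far end of the first bushing, 32 mm behind its mouth, on the axis; axes as polishing_head. Behind it is the open gap of 63 mm before the second bushing.
- second_mouth (a point): Centre of the mouth of the second bushing, 95 mm behind first_mouth on the same axis; axes as polishing_head. Same bore, length and flare.
- thrust_cap (a joint): Steel thrust cap, a 23 mm disc on a coil spring, on the axis; its face is 140 mm behind first_mouth, 13 mm behind the second bushing's end. Travel in m, 0 at rest, grows as the nose pushes it to +y; stop at 0.022. It pushes back with 1.6 N at 0 plus 0.4 N per mm (5.6 N at 10 mm) and drives the spindle out if it is let go.
- spindle: Loose steel spindle along its own y, nose to +y, 244 mm, 0.25 to 0.39 kg. Origin: on the axis, middle of the plain seat, the place to grip. From the nose: 10 mm taper (8 to 16 mm dia.), 16 mm shaft, groove at 108, flange 34 mm dia. at 161-169, seat 16 mm dia. at 169-224 (origin at 196), 13 mm thread to 244. Mass centre 124 mm from the nose: grip firmly. Starts level, axis 47 mm up.
- spindle_nose (a point): Tip of the spindle's nose, on its axis, 196 mm from its origin; axes as spindle.
- spindle_groove (a point): Middle of the dark circlip groove (4 mm wide), on the axis, 108 mm from the nose; axes as spindle. It is level with first_inner just as the nose touches the resting thrust cap; from then on its distance behind first_inner equals the cap's travel. The flange meets the first bushing at 21 mm of travel.
- cradle: Wooden cradle, fixed on the bench: plywood base 80 x 185 x 12 mm with two V-notched uprights, 50 mm high and 18 mm thick, 105 mm apart along its y axis; the spindle lies along y in the notches, nose to +y, its seat standing out free beyond the -y end. Origin: centre of the underside.
- mug: White dotted coffee mug, 82 mm in diameter, 91 mm high, a bystander. Origin: centre of its underside.
- oil_bottle: Plastic oil bottle, 61 mm in diameter, 197 mm high, a bystander. Origin: centre of its underside.
- bolt_jar: Clear jar with a dark lid, 70 mm in diameter, 86 mm high, a bystander. Origin: centre of its underside.
There are look-alikes about, which are no part of the job. Leave any purple look-alike of the spindle alone.

How it is judged:
By the outcome, as a careful person would: the job done as asked, in the order asked, and still so for the second after the job is handed in, while the arm keeps its last pose, push and grip.
It also fails if it takes over 42 s, if anything falls off the work surface, if the arm or the gripper's body presses on something with over 40 N, if the wrist force passes 120 N, or if a joint passes its speed limit or range.

### The arm

A 6-joint arm with a two-finger parallel gripper is mounted at the origin on the work surface; the furniture and walls round the work are solid. World frame = base frame: x ahead of the robot, y to its left, z up, the work surface at z = 0. Lengths are in m, angles in rad, forces in N, time in s.
With the tool pointing down it reaches from about 0.35 to 0.775 m from the base axis. Payload 5.5 kg.
Tool frame: the origin (TCP) lies midway between the tips of the shut fingers; the grasp point (between the pads) lies 19 mm behind it (env.hold_point_z is the distance from the TCP to the grasp point, in m); z points along the fingers, y is the line along which they close (so a half turn about z gives the same grasp; the last joint's range is limited). The gripper opens to 85 mm and grips with 20 to 120 N. Pads are 22 mm wide; open, the fingers measure 114 mm over their backs; the gripper's body (76 mm by 85 mm) begins 54 mm behind the grasp point. The pads swing forward as they close: fully open they stand 13 mm farther back than shut.
Start: joints at [-1.364, 0.313, 0.046, 1.304, 0, 1.431], TCP at [0.195, -0.541, 0.231] pointing down, gripper open.
Joint ranges: [-2.76, 2.76], [-0.86, 1.69], [-1.03, 1.26], [-2.2, 2.34], [-1.47, 1.5], [-3.14, 3.14]. Speed limits (rad/s): [2.57, 2.57, 3.14, 3.14, 3.14, 3.14].

### API

Orientations are given as a unit quaternion [w, x, y, z].
In Python, from workcell import env, read_camera gives the robot as it stands. The module is installed in compiled form; this text tells all that it offers.
- The arm moves only by the tool carry_out, never from a script. Its argument "moves" is a list of rows, each an object of numbers: "tx", "ty", "tz": the shift along the world's x, y, z in cm; "wx", "wy", "wz": the turn, a rotation vector about the world's x, y, z in rad; "claw": the closure, from -1 (fully open) to 1 (shut). A call has 1 to 8 rows; each row shifts and turns the commanded pose from where the row before left it; what a row does not reach is not made up. A row lasts 1/8 s, in which the tool goes at most 62.5 mm and 10.7 degrees, less where a joint would pass 70% of its speed; a pose out of reach is approached as far as the arm can. A call is refused whole if a number of a shift passes 6.25 or a number of a turn 0.188, either way. A call with a gripper value outside its range is refused whole. The fingers move at their own pace and stop on an object; "newtons" is the grip in N (left out, the last holds). Time passes only in rows, so rows that do not move let the fingers close. It gives the time, the measured TCP pose, the force, the opening and the grip force at its end, in the units of the state.
- env.get_state(): the state, without advancing time (a new reading comes with each control period).
- read_camera(name): name is "scene" or "top"; returns a dict with "image" (400x640x3 uint8, blue, green, red), "z_map" (400x640 float32, m along the optical axis (not along the pixel's ray), 0 where there is no reading), "fx", "fy", "cx", "cy" (pixels), "k1" (the pictures are not rectified: a ray, as slopes to the right and down, at radius r is drawn at 1 + k1 r^2 times it, then the intrinsics apply), "camera_from_world" (4x4, takes a point from world to camera coordinates). Camera axes: x right, y down, z forward; pixel columns grow to the right and rows downward; lengths in m; the calibration is good to about 2 mm. A picture is of the moment at which its call begins.
- env.hand_in(): hands the job in; it is judged then, once.
The state is a dict: "clock": time; "joint_pos": joint angles; "qvel": joint speeds; "tau": joint torques, N m; "tcp_pos": TCP position; "orientation": TCP orientation; "wrist_force": force on the tool from outside, world axes, zero at the start; "ft_torque": the same for the moment, N m; "finger_gap": finger opening in m; "grip_force": force on a finger pad.
Only numpy, scipy, OpenCV 4.12 (cv2) and the standard library are available. Lean on these libraries where they do the work, as an engineer would, in place of code of your own. Each camera call takes 0.05 s, during which the arm holds its last target. There are 200 camera calls.

## Working session

There is one attempt and no reset: what is moved stays moved. The work goes in short steps, Python scripts to look and compute and a tool call to move; the robot and the scene stay as the last step left them, time stands still between calls to the robot, and variables do not carry over. Pictures are saved under pics/ and viewed, at most 10 in all, crops included, and the job is handed in when it is done.

Besides the shell and the picture viewer there is one more tool, called after "Request:" as name(argument=value, ...), one argument or row to a line, values as JSON. carry_out: Moves the arm, as the interface text tells. Its arguments: {"type":"object","properties":{"moves":{"type":"array","items":{"type":"object","properties":{"tx":{"type":"number"},"ty":{"type":"number"},"tz":{"type":"number"},"wx":{"type":"number"},"wy":{"type":"number"},"wz":{"type":"number"},"claw":{"type":"number"}}}},"newtons":{"type":"number"}},"required":["moves"]}

```bash
mkdir -p pics; cat > h.py <<'E'
import numpy as np, cv2
from workcell import env, read_camera
def pts(c):
    h,w=c["z_map"].shape
    K=np.array([[c["fx"],0,c["cx"]],[0,c["fy"],c["cy"]],[0,0,1.]])
    return K,np.array([c["k1"],0,0,0,0.])
def ray(c,uv):
    K,d=pts(c); s=cv2.undistortPoints(np.float64(uv).reshape(-1,1,2),K,d)[:,0]
    T=np.linalg.inv(c["camera_from_world"]); D=np.c_[s,np.ones(len(s))]@T[:3,:3].T
    return T[:3,3],D   # D scaled to unit optical depth
def plane(c,uv,z):
    o,D=ray(c,uv); return o+D*((z-o[2])/D[:,2])[:,None]
def cloud(c,uv):
    o,D=ray(c,uv); uv=np.asarray(uv).astype(int); return o+D*c["z_map"][uv[:,1],uv[:,0]][:,None]
E
python3 - <<'E'
from h import *
for n in("scene","top"):
    c=read_camera(n); cv2.imwrite(f"pics/{n}0.png",c["image"]); np.save(f"{n}0.npy",c,allow_pickle=True)
    print(n,c["fx"],c["k1"],np.linalg.inv(c["camera_from_world"])[:3,3])
print(env.get_state())
E
```

```text
scene 409.6371751330061 -0.035579895992899055 [ 0.72021801 -1.13558378  1.03869341]
top 371.9896115292401 -0.04324972510941851 [-0.30163591  0.04030098  1.14444918]
{'clock': 0.1, 'joint_pos': array([-1.36357995e+00,  3.13956632e-01,  4.50798952e-02,  1.30358216e+00,
        1.22712350e-05,  1.43116087e+00]), 'qvel': array([-8.27648917e-04, -1.85258791e-03,  2.98532158e-03, -1.52069186e-03,
       -3.27617651e-06,  4.38172147e-05]), 'tau': array([ 2.37748231e-03, -4.81726706e+01,  2.99243474e+01,  1.28318233e-02,
       -1.41338819e-04,  5.62585114e-06]), 'tcp_pos': array([ 0.19534596, -0.54031855,  0.23047501]), 'orientation': array([-8.31019865e-04,  9.84999040e-01,  1.72557814e-01, -2.19521152e-05]), 'wrist_force': array([ 0.66343015,  0.11668985, -0.46223365]), 'ft_torque': array([ 0.03943751,  0.0433008 , -0.03763863]), 'grip_force': 0.0, 'finger_gap': 0.08527936461512296}
```

View pics/scene0.png

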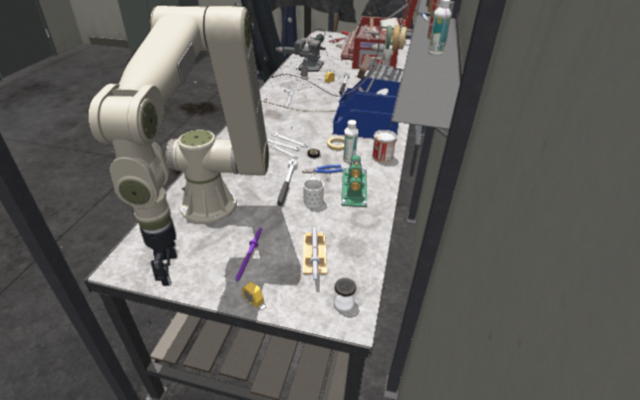

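View pics/top0.png

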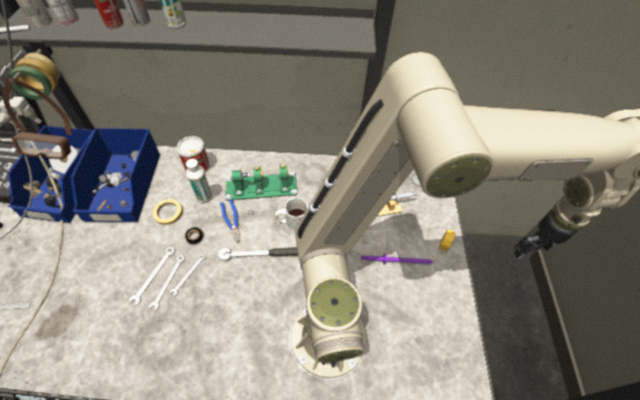

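The scene view shows the cradle and spindle at (315,255), the head at (355,183), the mug at (313,193), the jar at (345,293) and the bottle at (350,140). The purple decoy is at (250,255). In the top view the arm hides the cradle, and the head is at (262,185).

```bash
cat > m.py <<'E'
from h import *
def mask(c,box,f):
    u0,v0,u1,v1=box; v,u=np.mgrid[v0:v1,u0:u1]; uv=np.c_[u.ravel(),v.ravel()]
    im=cv2.cvtColor(c["image"],cv2.COLOR_BGR2HSV)[uv[:,1],uv[:,0]].astype(int); k=f(im)&(c["z_map"][uv[:,1],uv[:,0]]>0); return uv[k]
E
python3 - <<'E'
from m import *
S=np.load("scene0.npy",allow_pickle=True).item();T=np.load("top0.npy",allow_pickle=True).item()
green=lambda h:(h[:,0]>60)&(h[:,0]<90)&(h[:,1]>90)
wood=lambda h:(h[:,0]>10)&(h[:,0]<28)&(h[:,1]>70)
for n,c,b,f in(("head S",S,(330,145,380,215),green),("head T",T,(215,155,305,205),green),("cradle S",S,(295,225,335,285),wood)):
    uv=mask(c,b,f);P=cloud(c,uv);print(n,len(uv),np.percentile(P,[2,50,98],0).round(4).tolist())
    lo=P[(P[:,2]<.02)&(P[:,2]>-.005)] 
    r=cv2.minAreaRect((lo[:,:2]*1000).astype(np.float32));print(" base rect",r, lo[:,2].mean())
    if n[0]=="c": 
        hi=P[P[:,2]>.03]; print(hi.round(3)[::8].tolist())
# spindle: everything with z 40..60mm, greyish, around cradle
uv=mask(S,(295,215,335,292),lambda h:h[:,1]<80);P=cloud(S,uv);k=(P[:,2]>.035)&(P[:,2]<.075);P=P[k]
print(len(P));print(np.c_[uv[k],P.round(3)][::6].tolist())
for n,b in(("mug",(300,175,328,212)),("jar",(330,275,360,312)),("bottle",(340,118,360,165))):
    uv=mask(S,b,lambda h:h[:,0]>=0);P=cloud(S,uv);P=P[P[:,2]>.03];print(n,np.percentile(P,[3,50,97],0).round(3).tolist())
cv2.imwrite("pics/z1.png",cv2.resize(S["image"][165:300,280:380],None,fx=4.4,fy=4.4,interpolation=cv2.INTER_CUBIC))
E
```

```text
head S 496 [[0.4915, 0.1444, 0.0074], [0.5501, 0.1869, 0.0207], [0.5937, 0.3628, 0.1047]]
 base rect ((545.6605834960938, 258.6459045410156), (94.6163101196289, 241.12545776367188), 9.26065731048584) 0.013042911292151385
head T 1333 [[0.4833, 0.1558, 0.0084], [0.5254, 0.2728, 0.0158], [0.5866, 0.3956, 0.1036]]
 base rect ((538.180419921875, 273.77606201171875), (104.49368286132812, 261.18231201171875), 10.32736587524414) 0.013603640815922021
cradle S 369 [[0.4383, -0.2495, 0.0056], [0.4844, -0.2002, 0.0202], [0.5303, -0.0923, 0.053]]
 base rect ((481.0332336425781, -158.00405883789062), (71.03766632080078, 183.1398162841797), 14.998634338378906) 0.013072999772018593
[[0.44, -0.106, 0.049], [0.446, -0.113, 0.052], [0.49, -0.101, 0.052], [0.475, -0.101, 0.044], [0.446, -0.114, 0.044], [0.491, -0.104, 0.045], [0.481, -0.107, 0.04], [0.45, -0.116, 0.036], [0.444, -0.122, 0.035], [0.495, -0.106, 0.033], [0.504, -0.2, 0.054], [0.503, -0.195, 0.044], [0.505, -0.204, 0.048], [0.478, -0.221, 0.053], [0.471, -0.217, 0.043], [0.471, -0.217, 0.038], [0.474, -0.218, 0.035]]
342
[[314.0, 227.0, 0.
[... 1652 characters left out ...]
.0, 0.51, -0.251, 0.059], [317.0, 265.0, 0.513, -0.25, 0.055], [313.0, 267.0, 0.503, -0.262, 0.055], [314.0, 268.0, 0.508, -0.267, 0.058], [315.0, 269.0, 0.512, -0.27, 0.057], [316.0, 270.0, 0.516, -0.275, 0.059], [317.0, 271.0, 0.52, -0.275, 0.056], [313.0, 273.0, 0.51, -0.287, 0.056], [314.0, 274.0, 0.514, -0.29, 0.056], [315.0, 275.0, 0.518, -0.293, 0.055], [316.0, 276.0, 0.521, -0.295, 0.054], [317.0, 277.0, 0.525, -0.296, 0.051], [314.0, 279.0, 0.518, -0.305, 0.05]]
mug [[0.365, 0.086, 0.034], [0.402, 0.112, 0.065], [0.44, 0.167, 0.09]]
jar [[0.592, -0.369, 0.033], [0.623, -0.353, 0.085], [0.651, -0.312, 0.09]]
bottle [[0.399, 0.338, 0.039], [0.482, 0.464, 0.096], [0.539, 0.707, 0.195]]
```

View pics/z1.png

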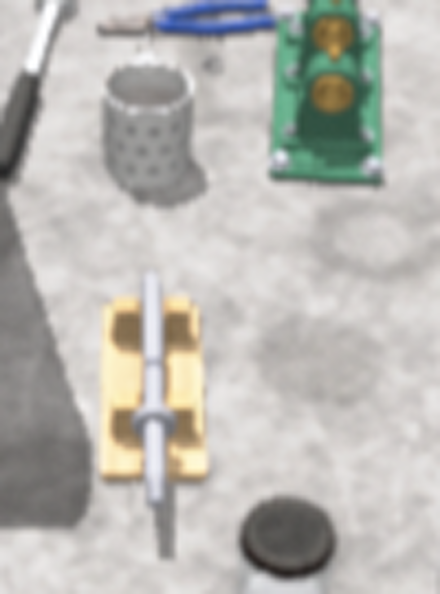

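The zoomed scene crop shows the spindle's nose at about (314.5,227), its flange at (315,260) and its tail at (315,279). Both bronze faces are visible, the first at (355.5,186). Next I'll fit the axes.

```bash
python3 - <<'E'
from m import *
S=np.load("scene0.npy",allow_pickle=True).item();T=np.load("top0.npy",allow_pickle=True).item()
# spindle
uv=mask(S,(305,222,330,284),lambda h:h[:,1]<60);P=cloud(S,uv);k=(P[:,2]>.036)&(P[:,2]<.075)&(abs(P[:,0]-(.438-.263*P[:,1]))<.02);uv=uv[k]
rows=[(uv[uv[:,1]==v,0].mean(),v,(uv[:,1]==v).sum()) for v in np.unique(uv[:,1])]
print([(round(a,1),int(b),int(n)) for a,b,n in rows])
r=np.array([(a,b) for a,b,n in rows if 3<=n<=6])
Q=plane(S,r,.047);p=np.polyfit(Q[:,1],Q[:,0],1);res=Q[:,0]-np.polyval(p,Q[:,1]);k=abs(res)<.003;p=np.polyfit(Q[k,1],Q[k,0],1)
print("spindle x=",p,"yaw",np.degrees(np.arctan(-p[0])),"res",res.std(),Q[0],Q[-1])
# bronze faces
H=cv2.cvtColor(S["image"],cv2.COLOR_BGR2HSV)
br=lambda h:(h[:,0]>8)&(h[:,0]<30)&(h[:,1]>90)
uv=mask(S,(340,160,370,200),br);P=cloud(S,uv)
for a,b in((160,180),(180,200)):
    k=(uv[:,1]>=a)&(uv[:,1]<b);print("bronze",k.sum(),uv[k].min(0),uv[k].max(0),uv[k].mean(0),np.median(P[k],0),plane(S,[uv[k].mean(0)],.08))
for c,n,b in((S,"S",(330,145,380,215)),(T,"T",(215,150,305,210))):
    uv=mask(c,b,lambda h:(h[:,0]>60)&(h[:,0]<90)&(h[:,1]>80));P=cloud(c,uv)
    k=(P[:,2]>.006)&(P[:,2]<.018);print(n,cv2.minAreaRect((plane(c,uv[k],.012)[:,:2]*1000).astype(np.float32)))
    np.save(f"g{n}.npy",P)
cv2.imwrite("pics/z2.png",np.hstack([cv2.resize(T["image"][150:210,215:305],(390,260),interpolation=cv2.INTER_CUBIC),cv2.resize(S["image"][145:215,330:380],(186,260),interpolation=cv2.INTER_CUBIC)]))
E
```

```text
[(np.float64(314.0), 227, 1), (np.float64(314.0), 228, 3), (np.float64(314.0), 229, 5), (np.float64(314.0), 230, 5), (np.float64(314.0), 231, 5), (np.float64(314.0), 232, 5), (np.float64(314.0), 233, 5), (np.float64(314.0), 234, 5), (np.float64(314.0), 235, 5), (np.float64(314.0), 236, 5), (np.float64(314.0), 237, 5), (np.float64(314.5), 238, 6), (np.float64(314.0), 239, 5), (np.float64(314.0), 240, 5), (np.float64(314.0), 241, 5), (np.float64(314.0), 242, 5), (np.float64(314.0), 243, 5), (np.float64(314.0), 244, 5), (np.float64(314.5), 245, 4), (np.float64(314.5), 246, 4), (np.float64(314.5), 247, 4), (np.float64(314.5), 248, 4), (np.float64(314.5), 249, 4), (np.float64(314.5), 250, 4), (np.float64(314.5), 251, 4), (np.float64(314.5), 252, 4), (np.float64(314.5), 253, 4), (np.float64(314.5), 254, 6), (np.float64(314.0), 255, 5), (np.float64(314.5), 256, 6), (np.float64(314.5), 257, 8), (np.float64(314.5), 258, 10), (np.float64(314.5), 259, 10), (np.float64(314.5), 260, 10), (np.float64(314.5), 261, 10), (np.float64(315.0), 262, 9), (np.float64(314.5), 263, 8), (np.float64(315.0), 26
[... 364 characters left out ...]
64(315.0), 277, 5), (np.float64(315.0), 278, 5), (np.float64(315.0), 279, 3)]
spindle x= [-0.27867426  0.43638343] yaw 15.571785398122165 res 0.0005616143109095849 [ 0.45684635 -0.07178272  0.047     ] [ 0.5200368  -0.30196254  0.047     ]
bronze 63 [351 162] [359 177] [355.22222222 171.98412698] [0.54304634 0.26833978 0.07909114] [[0.54359311 0.27329774 0.08      ]]
bronze 60 [351 182] [359 189] [355.05       185.68333333] [0.55902557 0.17588318 0.07654712] [[0.55982961 0.17785389 0.08      ]]
S ((543.9208984375, 256.5552978515625), (97.96361541748047, 238.1610565185547), 8.989563941955566)
T ((537.71923828125, 275.05535888671875), (100.78823852539062, 263.00921630859375), 9.48182201385498)
```

View pics/z2.png

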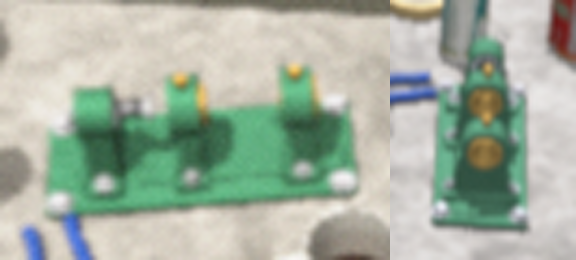

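The second zoom shows the head from both cameras. In the top view the bronze mouths face right, and in the scene view they face the camera. The spindle's seat centre is at about (0.509,-0.260), yaw 15.5°. The head's yaw is about 9.5° and its first mouth is near (0.560,0.175). Now I'll move above the seat.

Request:
carry_out(
  moves=[
    {"tx": 3.92, "ty": 3.5, "wz": 0.187, "claw": -1},
    {"tx": 3.92, "ty": 3.5, "wz": 0.187},
    {"tx": 3.92, "ty": 3.5, "wz": 0.187},
    {"tx": 3.92, "ty": 3.5, "wz": 0.187},
    {"tx": 3.92, "ty": 3.5, "wz": 0.187},
    {"tx": 3.92, "ty": 3.5, "wz": 0.187},
    {"tx": 3.92, "ty": 3.5, "wz": 0.187},
    {"tx": 3.92, "ty": 3.5, "wz": 0.187},
  ],
)

```text
invalid input at $.moves[0]: expected keys tx, ty, tz, wx, wy, wz, claw
```

Request:
carry_out(
  moves=[
    {"tx": 3.92, "ty": 3.5, "tz": 0, "wx": 0, "wy": 0, "wz": 0.187, "claw": -1},
    {"tx": 3.92, "ty": 3.5, "tz": 0, "wx": 0, "wy": 0, "wz": 0.187, "claw": -1},
    {"tx": 3.92, "ty": 3.5, "tz": 0, "wx": 0, "wy": 0, "wz": 0.187, "claw": -1},
    {"tx": 3.92, "ty": 3.5, "tz": 0, "wx": 0, "wy": 0, "wz": 0.187, "claw": -1},
    {"tx": 3.92, "ty": 3.5, "tz": 0, "wx": 0, "wy": 0, "wz": 0.187, "claw": -1},
    {"tx": 3.92, "ty": 3.5, "tz": 0, "wx": 0, "wy": 0, "wz": 0.187, "claw": -1},
    {"tx": 3.92, "ty": 3.5, "tz": 0, "wx": 0, "wy": 0, "wz": 0.187, "claw": -1},
    {"tx": 3.92, "ty": 3.5, "tz": 0, "wx": 0, "wy": 0, "wz": 0.187, "claw": -1},
  ],
)

```text
clock: 1.1
tcp_pos: [0.51, -0.2594, 0.2309]
orientation: [-0.0, 0.602, 0.798, -0.0]
wrist_force: [0.5, -1.5, 0.8]
finger_gap: 0.0855
grip_force: 0.0
```

```bash
cat > st.py <<'E'
from h import *
from scipy.spatial.transform import Rotation as R
def show():
    s=env.get_state();q=s["orientation"];M=R.from_quat([q[1],q[2],q[3],q[0]]).as_matrix()
    print("t",round(s["clock"],2),"tcp",s["tcp_pos"].round(4),"F",s["wrist_force"].round(2),"M",s["ft_torque"].round(2),"gap",round(s["finger_gap"],4),"grip",round(s["grip_force"],1))
    print(" tool y angle",np.degrees(np.arctan2(M[1,1],M[0,1])).round(2),"z",M[:,2].round(4),"j",s["joint_pos"].round(2));return s,M
if __name__=="__main__": show()
E
python3 st.py
```

```text
t 1.1 tcp [ 0.51   -0.2594  0.2309] F [ 0.54 -1.47  0.79] M [-0.05  0.01  0.02] gap 0.0855 grip 0.0
 tool y angle 15.94 z [-4.e-04  3.e-04 -1.e+00] j [-0.61  0.31  0.04  1.3  -0.    0.68]
```

Request:
carry_out(
  moves=[
    {"tx": -0.1, "ty": -0.1, "tz": -5, "wx": 0, "wy": 0, "wz": -0.007, "claw": -1},
    {"tx": 0, "ty": 0, "tz": -5, "wx": 0, "wy": 0, "wz": 0, "claw": -1},
    {"tx": 0, "ty": 0, "tz": -5, "wx": 0, "wy": 0, "wz": 0, "claw": -1},
    {"tx": 0, "ty": 0, "tz": -3.3, "wx": 0, "wy": 0, "wz": 0, "claw": -1},
    {"tx": 0, "ty": 0, "tz": -2.0, "wx": 0, "wy": 0, "wz": 0, "claw": -1},
    {"tx": 0, "ty": 0, "tz": 0, "wx": 0, "wy": 0, "wz": 0, "claw": -1},
  ],
)

```text
clock: 1.85
tcp_pos: [0.5063, -0.2606, 0.0262]
orientation: [-0.002, 0.607, 0.794, -0.0]
wrist_force: [-0.1, 0.4, 0.5]
finger_gap: 0.0855
grip_force: 0.0
```

```bash
python3 - <<'E'
from st import *
show()
c=read_camera("scene");cv2.imwrite("pics/g1.png",cv2.resize(c["image"][190:300,260:390],None,fx=5,fy=5,interpolation=cv2.INTER_CUBIC))
E
```

```text
t 1.85 tcp [ 0.5063 -0.2606  0.0262] F [-0.13  0.42  0.48] M [ 0.03 -0.01 -0.05] gap 0.0855 grip 0.0
 tool y angle 15.18 z [-0.0039  0.0028 -1.    ] j [-0.62  0.45 -0.29  0.84  0.    0.69]
```

View pics/g1.png

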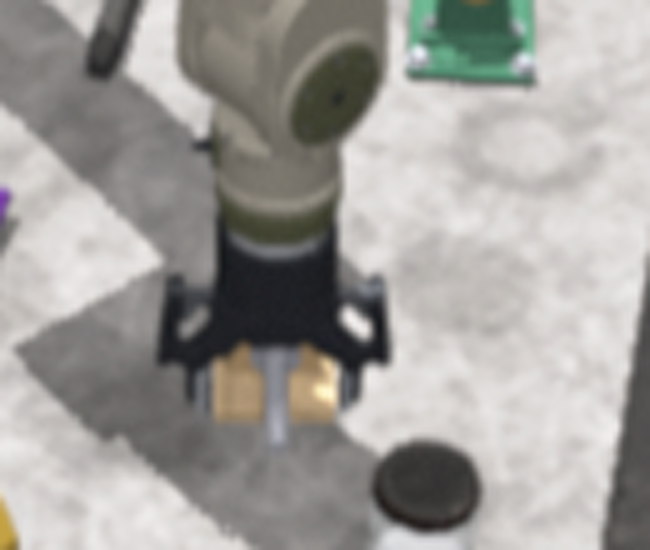

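The gripper straddles the seat: the fingers are at crop x 195 and 352 and the spindle is at 275, so it's centred. Closing now.

Request:
carry_out(
  moves=[
    {"tx": 0.2, "ty": 0, "tz": 0, "wx": 0, "wy": 0, "wz": 0.005, "claw": -0.2},
    {"tx": 0, "ty": 0, "tz": 0, "wx": 0, "wy": 0, "wz": 0, "claw": 1},
    {"tx": 0, "ty": 0, "tz": 0, "wx": 0, "wy": 0, "wz": 0, "claw": 1},
    {"tx": 0, "ty": 0, "tz": 0, "wx": 0, "wy": 0, "wz": 0, "claw": 1},
    {"tx": 0, "ty": 0, "tz": 0, "wx": 0, "wy": 0, "wz": 0, "claw": 1},
    {"tx": 0, "ty": 0, "tz": 0, "wx": 0, "wy": 0, "wz": 0, "claw": 1},
  ],
  newtons=120,
)

```text
clock: 2.65
tcp_pos: [0.5096, -0.2622, 0.0286]
orientation: [-0.0, 0.606, 0.796, -0.0]
wrist_force: [-3.7, -2.6, 3.8]
finger_gap: 0.0128
grip_force: 117.2
```

```bash
python3 st.py
```

```text
t 2.65 tcp [ 0.5096 -0.2622  0.0286] F [-3.68 -2.58  3.82] M [-0.34  0.74  0.27] gap 0.0128 grip 117.2
 tool y angle 15.46 z [-6.e-04 -7.e-04 -1.e+00] j [-0.61  0.45 -0.28  0.84 -0.    0.69]
```

Request:
carry_out(
  moves=[
    {"tx": 0, "ty": 0, "tz": 1.5, "wx": 0, "wy": 0, "wz": 0, "claw": 1},
    {"tx": 0, "ty": 0, "tz": 3, "wx": 0, "wy": 0, "wz": 0, "claw": 1},
    {"tx": 0, "ty": 0, "tz": 5, "wx": 0, "wy": 0, "wz": 0, "claw": 1},
    {"tx": 0, "ty": 0, "tz": 0, "wx": 0, "wy": 0, "wz": 0, "claw": 1},
    {"tx": 0, "ty": 0, "tz": 0, "wx": 0, "wy": 0, "wz": 0, "claw": 1},
  ],
)

```text
clock: 3.28
tcp_pos: [0.51, -0.2614, 0.123]
orientation: [-0.0, 0.605, 0.796, 0.0]
wrist_force: [-1.0, 0.0, -4.2]
finger_gap: 0.0122
grip_force: 117.5
```

```bash
python3 - <<'E'
from st import *
show()
c=read_camera("scene");t=read_camera("top");cv2.imwrite("pics/g2.png",np.hstack([cv2.resize(c["image"][160:290,270:380],(440,520),interpolation=cv2.INTER_CUBIC),t["image"][120:280,200:460].repeat(1,0)[:,:].copy() if 0 else cv2.resize(t["image"][130:290,310:420],(358,520))]))
E
```

```text
t 3.27 tcp [ 0.51   -0.2614  0.123 ] F [-1.04  0.03 -4.19] M [-0.16 -0.09 -0.04] gap 0.0122 grip 117.5
 tool y angle 15.48 z [ 2.e-04  5.e-04 -1.e+00] j [-0.61  0.36 -0.15  1.05  0.    0.69]
```

View pics/g2.png

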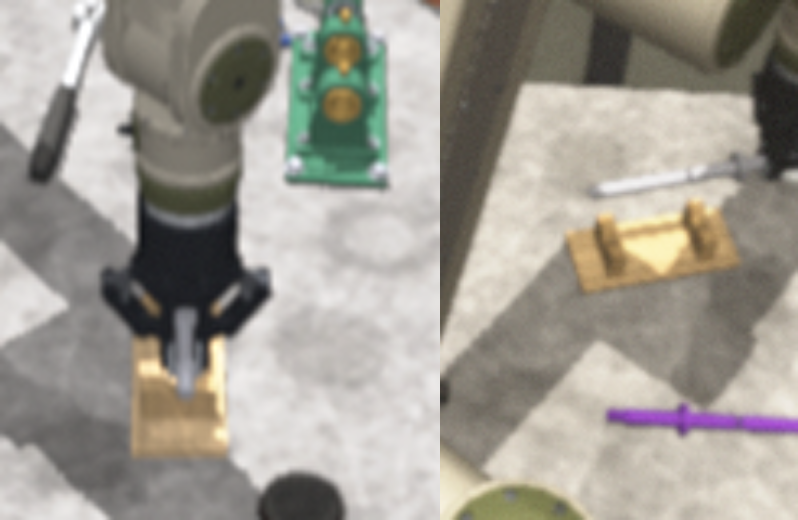

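The spindle is held clear of the cradle, weighing about 4 N, and looks level. Moving to the standoff in front of the first mouth.

Request:
carry_out(
  moves=[
    {"tx": 1.74, "ty": 4.26, "tz": 0, "wx": 0, "wy": 0, "wz": -0.021, "claw": 1},
    {"tx": 1.74, "ty": 4.26, "tz": 0, "wx": 0, "wy": 0, "wz": -0.021, "claw": 1},
    {"tx": 1.74, "ty": 4.26, "tz": 0, "wx": 0, "wy": 0, "wz": -0.021, "claw": 1},
    {"tx": 1.74, "ty": 4.26, "tz": 0, "wx": 0, "wy": 0, "wz": -0.021, "claw": 1},
    {"tx": 1.74, "ty": 4.26, "tz": -1, "wx": 0, "wy": 0, "wz": -0.021, "claw": 1},
    {"tx": 0, "ty": 0, "tz": -3, "wx": 0, "wy": 0, "wz": 0, "claw": 1},
    {"tx": 0, "ty": 0, "tz": -2.2, "wx": 0, "wy": 0, "wz": 0, "claw": 1},
    {"tx": 0, "ty": 0, "tz": 0, "wx": 0, "wy": 0, "wz": 0, "claw": 1},
  ],
)

```text
clock: 4.38
tcp_pos: [0.5939, -0.0479, 0.0577]
orientation: [-0.003, 0.646, 0.763, -0.002]
wrist_force: [-1.1, -0.6, -3.8]
finger_gap: 0.0122
grip_force: 117.4
```

```bash
python3 - <<'E'
from st import *
show()
c=read_camera("scene");t=read_camera("top");np.save("scene1.npy",c,allow_pickle=True);np.save("top1.npy",t,allow_pickle=True)
cv2.imwrite("pics/g3.png",np.hstack([cv2.resize(c["image"][140:260,310:410],(400,480),interpolation=cv2.INTER_CUBIC),cv2.resize(t["image"][140:260,215:400],(400,260),interpolation=cv2.INTER_CUBIC).copy() if 0 else cv2.copyMakeBorder(cv2.resize(t["image"][150:225,215:375],(400,188),interpolation=cv2.INTER_CUBIC),0,292,0,0,0)]))
E
```

```text
t 4.38 tcp [ 0.5939 -0.0479  0.0577] F [-1.12 -0.58 -3.84] M [-0.29 -0.03  0.01] gap 0.0122 grip 117.4
 tool y angle 9.48 z [-0.0075  0.0017 -1.    ] j [-0.22  0.46 -0.17  0.94  0.    1.19]
```

View pics/g3.png

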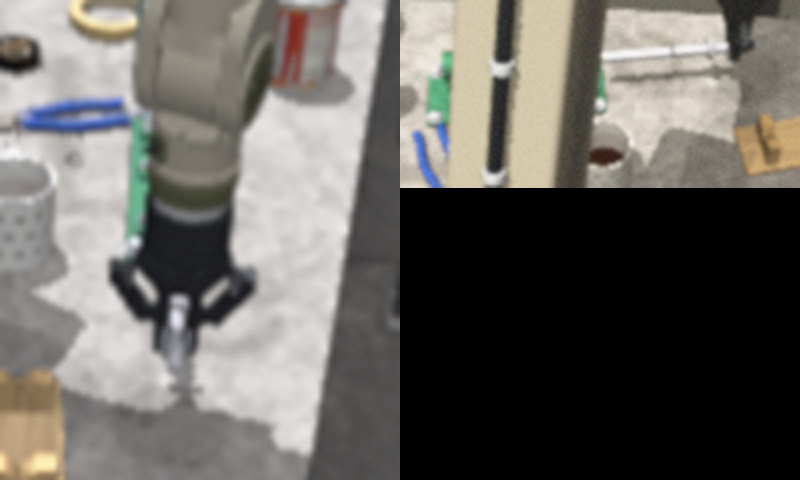

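The scene view shows the spindle straight in the gripper, with its tail at crop (180,385). In the top view its shaft runs from (600,55) to (730,45), level to within a pixel, but the arm hides the nose. I'll use the oilers, triangulated from the first image pair, to get the head's axis, and fit the spindle line in the top view.

```bash
python3 - <<'E'
from m import *
S=np.load("scene0.npy",allow_pickle=True).item();T=np.load("top0.npy",allow_pickle=True).item();T1=np.load("top1.npy",allow_pickle=True).item()
yel=lambda h:(h[:,0]>8)&(h[:,0]<32)&(h[:,1]>110)
for n,c,b in(("T",T,(215,150,305,190)),("S",S,(340,150,370,195))):
    uv=mask(c,b,yel);m=np.zeros((400,640),np.uint8);m[uv[:,1],uv[:,0]]=255
    k,l,s,ce=cv2.connectedComponentsWithStats(m)
    P=cloud(c,uv)
    for i in range(1,k):
        if s[i,4]>4:
            q=P[l[uv[:,1],uv[:,0]]==i];print(n,s[i].tolist(),ce[i].round(2),"cloud med",np.median(q,0).round(4),"zmax",q[:,2].max().round(3),"@z.115",plane(c,[ce[i]],.115).round(4)[0],"@.08",plane(c,[ce[i]],.08).round(4)[0])
# base edges in T0
g=lambda h:(h[:,0]>60)&(h[:,0]<90)&(h[:,1]>80)
uv=mask(T,(220,165,305,210),g)
bot=np.array([(u,uv[uv[:,0]==u,1].max()+.5) for u in range(232,294)]);Q=plane(T,bot,.0)
p=np.polyfit(Q[:,1],Q[:,0],1);r=Q[:,0]-np.polyval(p,Q[:,1]);k=abs(r)<.003;p=np.polyfit(Q[k,1],Q[k,0],1);print("near edge(z0)",p,np.degrees(np.arctan(-p[0])),k.sum())
Q=plane(T,bot,.012)[k];p=np.polyfit(Q[:,1],Q[:,0],1);print("near edge(z12)",p,np.degrees(np.arctan(-p[0])))
# spindle in T1
uv=mask(T1,(295,155,365,190),lambda h:h[:,1]<70);P=cloud(T1,uv);k=(P[:,2]>.06)&(P[:,2]<.105)&(P[:,0]>.5)&(P[:,0]<.64)&(P[:,1]>-.1);uv=uv[k]
rows=np.array([(u,uv[uv[:,0]==u,1].mean(),(uv[:,0]==u).sum()) for u in np.unique(uv[:,0])]);print(rows.round(1).tolist())
np.save("rows.npy",rows)
Q=plane(T1,rows[:,:2],.077);print(Q[::6].round(4).tolist())
E
```

```text
T [255, 167, 3, 3, 6] [256.17 168.17] cloud med [0.5385 0.2823 0.1158] zmax 0.118 @z.115 [0.5393 0.2822 0.115 ] @.08 [0.5679 0.2905 0.08  ]
T [261, 170, 1, 6, 6] [261.  172.5] cloud med [0.5375 0.2666 0.0939] zmax 0.099 @z.115 [0.5207 0.2621 0.115 ] @.08 [0.5486 0.2696 0.08  ]
S [352, 169, 8, 9, 50] [355.24 172.58] cloud med [0.5441 0.2682 0.0781] zmax 0.119 @z.115 [0.5508 0.2177 0.115 ] @.08 [0.5444 0.269  0.08  ]
S [351, 182, 9, 8, 51] [355.1  185.86] cloud med [0.5592 0.1757 0.0764] zmax 0.099 @z.115 [0.5661 0.1288 0.115 ] @.08 [0.5602 0.1767 0.08  ]
near edge(z0) [-0.18984808  0.54845883] 10.74956589986897 39
near edge(z12) [-0.18984808  0.53962548] 10.74956589986895
[[296.0, 172.5, 4.0], [297.0, 172.7, 3.0], [298.0, 172.5, 4.0], [299.0, 172.5, 4.0], [300.0, 172.0, 5.0], [301.0, 172.0, 5.0], [302.0, 172.0, 5.0], [303.0, 172.0, 5.0], [304.0, 171.5, 4.0], [305.0, 171.5, 4.0], [306.0, 171.5, 4.0], [307.0, 171.5, 4.0], [308.0, 171.5, 4.0], [309.0, 171.5, 4.0], [310.0, 171.5, 4.0], [311.0, 171.5, 4.0], [312.0, 171.0, 5.0], [313.0, 171.0, 5.0], [314.0, 171.0, 5.0], [315.0, 171.0, 5.0],
[... 394 characters left out ...]
4.0], [335.0, 169.5, 4.0], [336.0, 169.5, 4.0], [337.0, 168.0, 7.0], [338.0, 169.0, 9.0], [339.0, 169.0, 9.0], [340.0, 169.5, 6.0], [341.0, 168.5, 4.0], [342.0, 168.5, 4.0], [343.0, 168.5, 4.0], [344.0, 168.5, 4.0], [345.0, 167.1, 9.0], [346.0, 170.0, 7.0], [347.0, 172.5, 4.0], [348.0, 172.0, 3.0], [349.0, 172.0, 3.0], [350.0, 172.0, 3.0], [351.0, 171.5, 2.0], [356.0, 167.5, 2.0], [357.0, 167.5, 4.0], [358.0, 167.5, 4.0], [359.0, 167.5, 4.0]]
[[0.5602, 0.1417, 0.077], [0.5642, 0.1198, 0.077], [0.5682, 0.0978, 0.077], [0.5722, 0.0758, 0.077], [0.5762, 0.0538, 0.077], [0.5802, 0.0317, 0.077], [0.5842, 0.0095, 0.077], [0.5882, -0.0127, 0.077], [0.5923, -0.0351, 0.077], [0.5771, -0.0575, 0.077]]
```

Request:
carry_out(
  moves=[
    {"tx": 0, "ty": 0, "tz": 0, "wx": 0, "wy": 0, "wz": 0, "claw": 1},
    {"tx": 0, "ty": 0, "tz": 0, "wx": 0, "wy": 0, "wz": 0, "claw": 1},
    {"tx": 0, "ty": 0, "tz": 0, "wx": 0, "wy": 0, "wz": 0, "claw": 1},
  ],
)

```text
clock: 4.85
tcp_pos: [0.5974, -0.049, 0.062]
orientation: [0.001, 0.647, 0.763, 0.0]
wrist_force: [-0.8, -0.1, -3.1]
finger_gap: 0.0128
grip_force: 117.4
```

```bash
python3 st.py
```

```text
t 4.85 tcp [ 0.5974 -0.049   0.062 ] F [-0.82 -0.07 -3.13] M [-0.24 -0.01 -0.04] gap 0.0128 grip 117.4
 tool y angle 9.44 z [ 1.2e-03 -2.0e-04 -1.0e+00] j [-0.22  0.46 -0.17  0.94  0.    1.19]
```

```bash
python3 - <<'E'
from m import *
S=np.load("scene0.npy",allow_pickle=True).item();T=np.load("top0.npy",allow_pickle=True).item()
hs=cv2.cvtColor(T["image"],cv2.COLOR_BGR2HSV)
print(hs[163:172,279:288].tolist()[::1][1:7])
def sub(c,b): # yellow-weighted centroid: R-B
    u0,v0,u1,v1=b;im=c["image"][v0:v1,u0:u1].astype(float);w=np.clip(im[...,2]-im[...,0]-60,0,None)
    v,u=np.mgrid[v0:v1,u0:u1];return np.array([(w*u).sum(),(w*v).sum()])/w.sum()
a=sub(T,(279,163,287,168));b=sub(T,(253,165,260,170));A,B=plane(T,[a,b],.115);print("oilers T",a,b,A,B,np.degrees(np.arctan2(-(B-A)[0],(B-A)[1])),np.linalg.norm(A-B))
def gn(c): i=c["image"].astype(float); return i[...,1]-i[...,2]
def edges(c,rng,axis,lo,hi,z,name):
    g=gn(c)
    for side in(0,1):
        E=[]
        for t in rng:
            l=g[t,lo:hi] if axis==0 else g[lo:hi,t]
            o=l>35; 
            if not o.any(): continue
            i=np.argmax(o) if side==0 else len(l)-1-np.argmax(o[::-1]); j=i-1 if side==0 else i+1
            if not 0<=j<len(l): continue
            f=(l[i]-35)/(l[i]-l[j]+1e-9); e=lo+i+(j-i)*f; E.append((e,t) if axis==0 else (t,e))
        Q=plane(c,E,z);k=np.ones(len(Q),bool)
        for _ in range(6):
            p=np.polyfit(Q[k,1],Q[k,0],1);r=Q[:,0]-np.polyval(p,Q[:,1]);k=abs(r)<max(2*np.median(abs(r)),.0008)
        print(name,side,"yaw",np.degrees(np.arctan(-p[0])).round(2),"x@y=.23",np.polyval(p,.23).round(4),k.sum(),len(k))
edges(T,range(226,297),1,155,212,.012,"T top edge(far)/near@z12")
edges(S,range(178,206),0,332,380,.012,"S left/right")
E
```

```text
[[[25, 25, 197], [26, 23, 188], [23, 35, 205], [18, 56, 224], [19, 51, 225], [22, 35, 211], [28, 25, 195], [27, 23, 196], [19, 24, 202]], [[45, 25, 183], [45, 38, 173], [25, 71, 198], [21, 105, 235], [21, 110, 234], [27, 69, 193], [51, 40, 178], [50, 30, 185], [30, 21, 198]], [[54, 34, 185], [60, 58, 172], [30, 89, 169], [22, 146, 219], [21, 147, 217], [30, 101, 161], [63, 70, 168], [56, 49, 178], [30, 28, 190]], [[57, 38, 188], [65, 78, 174], [46, 89, 157], [23, 134, 160], [24, 132, 154], [47, 89, 149], [67, 94, 169], [52, 70, 176], [25, 60, 195]], [[54, 45, 187], [67, 88, 180], [68, 97, 168], [55, 84, 149], [53, 86, 143], [69, 101, 164], [70, 103, 185], [50, 77, 185], [25, 80, 198]], [[52, 45, 191], [68, 86, 187], [72, 113, 183], [70, 109, 178], [71, 111, 177], [72, 112, 187], [71, 110, 194], [54, 78, 189], [26, 75, 196]]]
oilers T [282.5234375 165.8671875] [256.10431655 167.82374101] [0.55673404 0.18919198 0.115     ] [0.54085195 0.28270275 0.115     ] 9.63926868060659 0.09484991393723015
T top edge(far)/near@z12 0 yaw 5.02 x@y=.23 0.5998 65 71
T top edge(far)/near@z12 1 yaw 9.63 x@y=.23 0.4938 53 69
S left/right 0 yaw 9.56 x@y=.23 0.4995 21 28
S left/right 1 yaw 9.9 x@y=.23 0.6017 22 28
```

```bash
cat > sp.py <<'E'
from m import *; from st import show
def spin(u0=296,u1=336):
    show();c=read_camera("top");o=[]
    im=c["image"].astype(float)
    uv=mask(c,(u0,145,u1,195),lambda h:h[:,1]<70);P=cloud(c,uv);k=(P[:,2]>.06)&(P[:,2]<.11)&(abs(P[:,0]-(.5508-.17*(P[:,1]-.23)))<.025);uv=uv[k];P=P[k]
    r=np.array([(u,uv[uv[:,0]==u,1].mean()) for u in np.unique(uv[:,0]) if 3<=(uv[:,0]==u).sum()<=6]);Q=plane(c,r,.08)
    p=np.polyfit(Q[:,1],Q[:,0],1);print("T@z80 yaw",np.degrees(np.arctan(-p[0])).round(2),[(y,np.polyval(p,y).round(4)) for y in(-.049,.06,.17)],"axis",[round(.5508-.1699*(y-.23),4) for y in(-.049,.06,.17)],len(r))
    q=np.polyfit(P[:,1],P[:,2],1);print("cloud pitch deg",np.degrees(np.arctan(q[0])).round(2),"z at -.049,.17",np.polyval(q,[-.049,.17]).round(4))
if __name__=="__main__": spin()
E
python3 sp.py
```

```text
t 4.85 tcp [ 0.5974 -0.049   0.062 ] F [-0.82 -0.07 -3.13] M [-0.24 -0.01 -0.04] gap 0.0128 grip 117.4
 tool y angle 9.44 z [ 1.2e-03 -2.0e-04 -1.0e+00] j [-0.22  0.46 -0.17  0.94  0.    1.19]
T@z80 yaw 10.29 [(-0.049, np.float64(0.5963)), (0.06, np.float64(0.5765)), (0.17, np.float64(0.5565))] axis [0.5982, 0.5797, 0.561] 40
cloud pitch deg -1.21 z at -.049,.17 [0.0846 0.08  ]
```

Request:
carry_out(
  moves=[
    {"tx": 0.08, "ty": 0, "tz": -0.05, "wx": 0.0177, "wy": 0.003, "wz": 0.0035, "claw": 1},
    {"tx": 0, "ty": 0, "tz": 0, "wx": 0, "wy": 0, "wz": 0, "claw": 1},
    {"tx": 0, "ty": 0, "tz": 0, "wx": 0, "wy": 0, "wz": 0, "claw": 1},
  ],
)

```text
clock: 5.28
tcp_pos: [0.5978, -0.049, 0.0607]
orientation: [-0.007, 0.645, 0.764, 0.006]
wrist_force: [0.2, 0.3, -2.2]
finger_gap: 0.0124
grip_force: 117.4
```

```bash
python3 sp.py
```

```text
t 5.28 tcp [ 0.5978 -0.049   0.0607] F [ 0.22  0.33 -2.22] M [-0.32 -0.03  0.03] gap 0.0124 grip 117.4
 tool y angle 9.64 z [-0.003   0.0178 -0.9998] j [-0.22  0.47 -0.16  0.95  0.02  1.18]
T@z80 yaw 9.54 [(-0.049, np.float64(0.5954)), (0.06, np.float64(0.5771)), (0.17, np.float64(0.5586))] axis [0.5982, 0.5797, 0.561] 39
cloud pitch deg 0.27 z at -.049,.17 [0.0824 0.0835]
```

Request:
carry_out(
  moves=[
    {"tx": 0.0, "ty": 0.5, "tz": 0.1, "wx": 0, "wy": 0, "wz": 0, "claw": 1},
    {"tx": -0.1, "ty": 0.6, "tz": 0, "wx": 0, "wy": 0, "wz": 0, "claw": 1},
    {"tx": -0.1, "ty": 0.6, "tz": 0, "wx": 0, "wy": 0, "wz": 0, "claw": 1},
    {"tx": -0.1, "ty": 0.6, "tz": 0, "wx": 0, "wy": 0, "wz": 0, "claw": 1},
    {"tx": -0.1, "ty": 0.6, "tz": 0, "wx": 0, "wy": 0, "wz": 0, "claw": 1},
    {"tx": -0.1, "ty": 0.6, "tz": 0, "wx": 0, "wy": 0, "wz": 0, "claw": 1},
    {"tx": 0, "ty": 0, "tz": 0, "wx": 0, "wy": 0, "wz": 0, "claw": 1},
    {"tx": 0, "ty": 0, "tz": 0, "wx": 0, "wy": 0, "wz": 0, "claw": 1},
  ],
)

```text
clock: 6.32
tcp_pos: [0.5929, -0.0139, 0.0618]
orientation: [-0.007, 0.645, 0.764, 0.006]
wrist_force: [-0.1, 0.3, -3.1]
finger_gap: 0.0128
grip_force: 117.4
```

```bash
python3 sp.py
```

```text
t 6.33 tcp [ 0.5929 -0.0139  0.0618] F [-0.11  0.29 -3.12] M [-0.28 -0.04  0.02] gap 0.0128 grip 117.4
 tool y angle 9.65 z [-0.0028  0.0175 -0.9998] j [-0.17  0.45 -0.18  0.94  0.02  1.23]
T@z80 yaw 9.42 [(-0.049, np.float64(0.5971)), (0.06, np.float64(0.579)), (0.17, np.float64(0.5607))] axis [0.5982, 0.5797, 0.561] 37
cloud pitch deg 0.01 z at -.049,.17 [0.0845 0.0845]
```

Request:
carry_out(
  moves=[
    {"tx": -0.14, "ty": 0.7, "tz": 0, "wx": 0, "wy": 0, "wz": 0, "claw": 1},
    {"tx": -0.12, "ty": 0.7, "tz": 0, "wx": 0, "wy": 0, "wz": 0, "claw": 1},
    {"tx": -0.12, "ty": 0.7, "tz": 0, "wx": 0, "wy": 0, "wz": 0, "claw": 1},
    {"tx": -0.12, "ty": 0.7, "tz": 0, "wx": 0, "wy": 0, "wz": 0, "claw": 1},
    {"tx": -0.12, "ty": 0.7, "tz": 0, "wx": 0, "wy": 0, "wz": 0, "claw": 1},
    {"tx": -0.12, "ty": 0.7, "tz": 0, "wx": 0, "wy": 0, "wz": 0, "claw": 1},
    {"tx": 0, "ty": 0, "tz": 0, "wx": 0, "wy": 0, "wz": 0, "claw": 1},
    {"tx": 0, "ty": 0, "tz": 0, "wx": 0, "wy": 0, "wz": 0, "claw": 1},
  ],
)

```text
clock: 7.38
tcp_pos: [0.5855, 0.0281, 0.0619]
orientation: [-0.007, 0.645, 0.764, 0.006]
wrist_force: [-0.4, -0.4, -3.5]
finger_gap: 0.0127
grip_force: 117.4
```

```bash
python3 sp.py
```

```text
t 7.38 tcp [0.5855 0.0281 0.0619] F [-0.41 -0.42 -3.47] M [-0.3  -0.03 -0.01] gap 0.0127 grip 117.4
 tool y angle 9.65 z [-0.0028  0.0175 -0.9998] j [-0.1   0.44 -0.2   0.94  0.02  1.3 ]
T@z80 yaw 4.14 [(-0.049, np.float64(0.582)), (0.06, np.float64(0.5741)), (0.17, np.float64(0.5661))] axis [0.5982, 0.5797, 0.561] 32
cloud pitch deg 1.38 z at -.049,.17 [0.081  0.0863]
```

Request:
carry_out(
  moves=[
    {"tx": -0.12, "ty": 0.7, "tz": 0, "wx": 0, "wy": 0, "wz": 0, "claw": 1},
    {"tx": -0.12, "ty": 0.7, "tz": 0, "wx": 0, "wy": 0, "wz": 0, "claw": 1},
    {"tx": -0.12, "ty": 0.7, "tz": 0, "wx": 0, "wy": 0, "wz": 0, "claw": 1},
    {"tx": -0.12, "ty": 0.7, "tz": 0, "wx": 0, "wy": 0, "wz": 0, "claw": 1},
    {"tx": -0.12, "ty": 0.7, "tz": 0, "wx": 0, "wy": 0, "wz": 0, "claw": 1},
    {"tx": -0.12, "ty": 0.7, "tz": 0, "wx": 0, "wy": 0, "wz": 0, "claw": 1},
    {"tx": -0.12, "ty": 0.7, "tz": 0, "wx": 0, "wy": 0, "wz": 0, "claw": 1},
    {"tx": 0, "ty": 0, "tz": 0, "wx": 0, "wy": 0, "wz": 0, "claw": 1},
  ],
)

```text
clock: 8.43
tcp_pos: [0.5769, 0.0778, 0.0618]
orientation: [-0.007, 0.645, 0.764, 0.006]
wrist_force: [0.6, -0.6, -3.9]
finger_gap: 0.0127
grip_force: 117.4
```

```bash
python3 st.py
```

```text
t 8.43 tcp [0.5769 0.0778 0.0618] F [ 0.65 -0.58 -3.86] M [-0.23 -0.06  0.05] gap 0.0127 grip 117.4
 tool y angle 9.7 z [-0.003   0.0177 -0.9998] j [-0.01  0.43 -0.21  0.93  0.02  1.39]
```

Request:
carry_out(
  moves=[
    {"tx": -0.12, "ty": 0.7, "tz": 0, "wx": 0, "wy": 0, "wz": 0, "claw": 1},
    {"tx": -0.12, "ty": 0.7, "tz": 0, "wx": 0, "wy": 0, "wz": 0, "claw": 1},
    {"tx": -0.12, "ty": 0.7, "tz": 0, "wx": 0, "wy": 0, "wz": 0, "claw": 1},
    {"tx": -0.12, "ty": 0.7, "tz": 0, "wx": 0, "wy": 0, "wz": 0, "claw": 1},
    {"tx": -0.12, "ty": 0.7, "tz": 0, "wx": 0, "wy": 0, "wz": 0, "claw": 1},
    {"tx": 0, "ty": 0, "tz": 0, "wx": 0, "wy": 0, "wz": 0, "claw": 1},
    {"tx": 0, "ty": 0, "tz": 0, "wx": 0, "wy": 0, "wz": 0, "claw": 1},
  ],
)

```text
clock: 9.3
tcp_pos: [0.5711, 0.1122, 0.0618]
orientation: [-0.007, 0.645, 0.764, 0.006]
wrist_force: [0.2, 0.6, -4.1]
finger_gap: 0.0122
grip_force: 117.4
```

```bash
python3 st.py
```

```text
t 9.3 tcp [0.5711 0.1122 0.0618] F [ 0.23  0.63 -4.09] M [-0.23 -0.09  0.03] gap 0.0122 grip 117.4
 tool y angle 9.66 z [-0.0029  0.0176 -0.9998] j [ 0.05  0.43 -0.22  0.93  0.02  1.45]
```

Request:
carry_out(
  moves=[
    {"tx": -0.08, "ty": 0.5, "tz": 0, "wx": 0, "wy": 0, "wz": 0, "claw": 1},
    {"tx": -0.08, "ty": 0.5, "tz": 0, "wx": 0, "wy": 0, "wz": 0, "claw": 1},
    {"tx": 0, "ty": 0, "tz": 0, "wx": 0, "wy": 0, "wz": 0, "claw": 1},
    {"tx": 0, "ty": 0, "tz": 0, "wx": 0, "wy": 0, "wz": 0, "claw": 1},
  ],
)

```text
clock: 9.8
tcp_pos: [0.5696, 0.1217, 0.0618]
orientation: [-0.006, 0.645, 0.764, 0.006]
wrist_force: [0.0, -4.3, -2.7]
finger_gap: 0.0124
grip_force: 117.4
```

Request:
carry_out(
  moves=[
    {"tx": -0.1, "ty": 0.6, "tz": 0, "wx": 0, "wy": 0, "wz": 0, "claw": 1},
    {"tx": 0, "ty": 0, "tz": 0, "wx": 0, "wy": 0, "wz": 0, "claw": 1},
    {"tx": 0, "ty": 0, "tz": 0, "wx": 0, "wy": 0, "wz": 0, "claw": 1},
    {"tx": 0, "ty": 0, "tz": 0, "wx": 0, "wy": 0, "wz": 0, "claw": 1},
  ],
)

```text
clock: 10.3
tcp_pos: [0.5687, 0.1271, 0.0619]
orientation: [-0.006, 0.645, 0.764, 0.005]
wrist_force: [1.9, -6.6, -3.1]
finger_gap: 0.0126
grip_force: 117.4
```

```bash
python3 - <<'E'
from st import *
show();c=read_camera("scene");t=read_camera("top");np.save("top2.npy",t,allow_pickle=True)
cv2.imwrite("pics/f1.png",np.hstack([cv2.resize(c["image"][130:220,320:395],(400,480),interpolation=cv2.INTER_CUBIC),cv2.copyMakeBorder(cv2.resize(t["image"][145:215,215:320],(400,267),interpolation=cv2.INTER_CUBIC),0,213,0,0,0)]))
E
```

```text
t 10.3 tcp [0.5687 0.1271 0.0619] F [ 1.94 -6.56 -3.13] M [-1.57 -0.22  0.05] gap 0.0126 grip 117.4
 tool y angle 9.6 z [-0.0026  0.0159 -0.9999] j [ 0.07  0.43 -0.21  0.93  0.02  1.48]
```

View pics/f1.png

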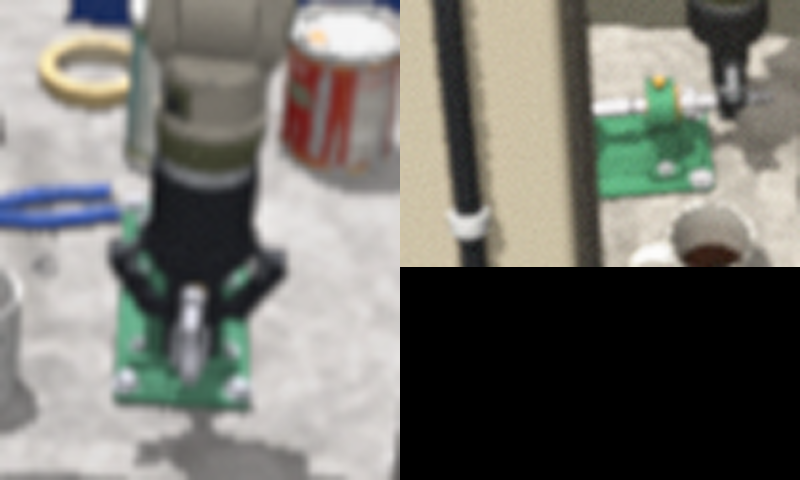

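The spindle runs through the first pedestal. In the top view the shaft shows behind it at crop x 595–645, and the flange is at about (690,102). I'll check where the groove is from brightness along the shaft.

```bash
python3 - <<'E'
from h import *
T=np.load("top2.npy",allow_pickle=True).item()
# project points on axis (axis z=.08, by local distance from first mouth), origin from oilers midpoint
C=T["camera_from_world"]
K,d=pts(T)
o=np.array([.5488,.2359,.08]);a=np.array([-.1675,.9859,0])
s=np.arange(-40,80,2.)
W=o+a*((s-63.5)/1000)[:,None]
p=cv2.projectPoints(W,cv2.Rodrigues(C[:3,:3])[0],C[:3,3],K,d)[0][:,0]
g=T["image"].astype(np.float32)
for off in(-1,0,1):
    v=cv2.remap(g,p[:,0].astype(np.float32)[None],(p[:,1]+off).astype(np.float32)[None],cv2.INTER_LINEAR)[0]
    print(off,[(int(x),int(u),*q.astype(int).tolist()) for x,u,q in zip(s,p[:,0],v)])
crop=T["image"][158:188,268:325];cv2.imwrite("pics/f2.png",cv2.resize(crop,None,fx=14,fy=14,interpolation=cv2.INTER_CUBIC))
E
```

```text
-1 [(-40, 298, 109, 110, 112), (-38, 297, 139, 141, 143), (-36, 297, 174, 175, 179), (-34, 296, 201, 202, 206), (-32, 296, 221, 223, 226), (-30, 295, 225, 227, 229), (-28, 294, 228, 228, 230), (-26, 294, 226, 227, 230), (-24, 293, 225, 226, 229), (-22, 293, 221, 222, 225), (-20, 292, 219, 220, 223), (-18, 292, 218, 219, 222), (-16, 291, 222, 222, 225), (-14, 291, 231, 231, 233), (-12, 290, 235, 235, 236), (-10, 290, 236, 236, 238), (-8, 289, 233, 234, 237), (-6, 289, 228, 231, 235), (-4, 288, 201, 213, 223), (-2, 287, 171, 194, 208), (0, 287, 142, 179, 183), (2, 286, 121, 169, 158), (4, 286, 124, 178, 137), (6, 285, 129, 184, 121), (8, 285, 137, 190, 111), (10, 284, 140, 192, 108), (12, 284, 140, 191, 107), (14, 283, 141, 191, 107), (16, 283, 143, 192, 107), (18, 282, 143, 194, 108), (20, 281, 142, 194, 109), (22, 281, 139, 192, 109), (24, 280, 139, 191, 114), (26, 280, 143, 190, 130), (28, 279, 154, 194, 153), (30, 279, 178, 206, 189), (32, 278, 200, 218, 214), (34, 278, 223, 229, 231), (36, 277, 231, 233, 236), (38, 277, 233, 234, 235), (40, 276, 222, 223, 226), (42, 275, 209, 210,
[... 2906 characters left out ...]
26, 280, 122, 164, 111), (28, 279, 129, 165, 129), (30, 279, 142, 169, 152), (32, 278, 155, 174, 168), (34, 278, 173, 183, 182), (36, 277, 177, 184, 182), (38, 277, 177, 182, 178), (40, 276, 165, 172, 166), (42, 275, 155, 162, 157), (44, 275, 155, 161, 156), (46, 274, 155, 162, 155), (48, 274, 173, 177, 172), (50, 273, 185, 188, 184), (52, 273, 190, 193, 190), (54, 272, 193, 196, 194), (56, 272, 194, 195, 194), (58, 271, 192, 194, 193), (60, 271, 192, 193, 193), (62, 270, 194, 196, 196), (64, 269, 197, 199, 200), (66, 269, 197, 199, 199), (68, 268, 198, 200, 199), (70, 268, 198, 202, 200), (72, 267, 197, 201, 198), (74, 267, 197, 200, 198), (76, 266, 191, 194, 193), (78, 266, 177, 181, 181)]
```

View pics/f2.png

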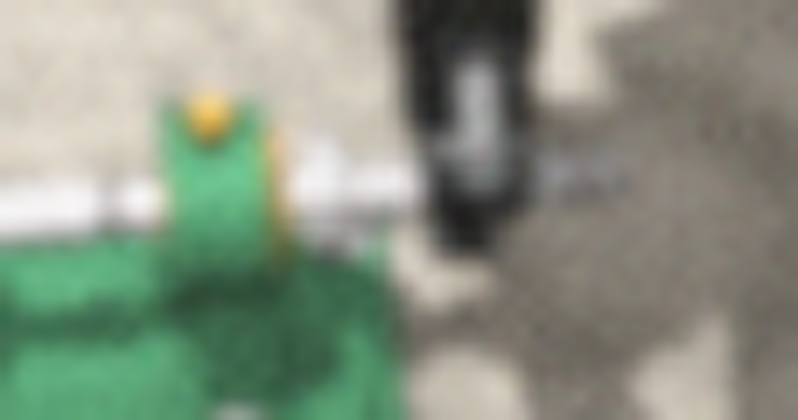

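The groove shows dark at about 44 mm behind the first mouth, which is 12 mm behind first_inner. The flange is still about 9 mm short of the bushing, and the roughly 6.6 N axial force fits a travel of about 12 mm. I'll let it settle, then hand in.

Request:
carry_out(
  moves=[
    {"tx": 0, "ty": 0, "tz": 0, "wx": 0, "wy": 0, "wz": 0, "claw": 1},
    {"tx": 0, "ty": 0, "tz": 0, "wx": 0, "wy": 0, "wz": 0, "claw": 1},
    {"tx": 0, "ty": 0, "tz": 0, "wx": 0, "wy": 0, "wz": 0, "claw": 1},
    {"tx": 0, "ty": 0, "tz": 0, "wx": 0, "wy": 0, "wz": 0, "claw": 1},
  ],
)

```text
clock: 10.9
tcp_pos: [0.5687, 0.1271, 0.0619]
orientation: [-0.006, 0.645, 0.764, 0.005]
wrist_force: [0.8, -6.5, -4.2]
finger_gap: 0.0125
grip_force: 117.4
```

```bash
python3 -c "
from st import *
show();print(env.hand_in())"
```

```text
t 10.9 tcp [0.5687 0.1271 0.0619] F [ 0.77 -6.54 -4.22] M [-1.65 -0.25  0.06] gap 0.0125 grip 117.4
 tool y angle 9.6 z [-0.0026  0.0159 -0.9999] j [ 0.07  0.43 -0.21  0.93  0.02  1.48]
the job is handed in; nothing more can be done
None
```

I handed the job in at 10.9 s: the spindle is through both bushings and held still against the spring cap, with the groove about 12 mm clear behind the first pedestal and the flange about 9 mm short of the bushing; no verdict came back.

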